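# Hold the profile against the jig's sprung stop

## Robot

A 7-joint arm with a two-finger parallel gripper is mounted at the origin on the work surface. World frame = base frame: x ahead of the robot, y to its left, z up, the work surface at z = 0. Lengths are in mm, angles in rad, forces in N, time in s.
With the tool pointing down it reaches from about 400 to 900 mm from the base axis. Payload 5.6 kg.
Tool frame: the origin (TCP) lies at the very end of the fingers, on their centre line; the grasp point (between the pads) lies 19 mm behind it (r.grasp_offset is the distance from the TCP to the grasp point, in mm); z points along the fingers, y is the line along which they close (so a half turn about z gives the same grasp; the last joint's range is limited). The gripper opens to 92 mm and grips with 3 to 60 N. Pads are 20 mm wide; open, the fingers measure 128 mm over their backs; the gripper's body (75 mm by 189 mm) begins 69 mm behind the grasp point.
Start: joints at [1.119, 0.468, -0.012, 1.603, 0.006, 1.071, -0.056], TCP at [258.341, -596.464, 214.592] pointing down, gripper open.
Joint ranges: [-2.53, 2.53], [-0.31, 2.02], [-1.57, 1.55], [0.28, 2.44], [-1.29, 4.43], [0.15, 1.84], [-2.92, 2.92]. Speed limits (rad/s): [2.57, 2.57, 3.14, 3.14, 3.14, 3.14, 3.14].

## Interface

Orientations are given as a 3x3 rotation matrix whose columns are the frame's x, y, z axes.
In Python, from station import monitor, get_image, calibration, hand_in, r gives the robot as it stands. The module is installed in compiled form; this text tells all that it offers.
- The arm moves only by the tool drive_tool, never from a script. Its argument "motion" is a list of rows, each an object with "jaw": the finger opening in mm, from 0 to 91.9; "linear": the shift along the world's x, y, z in mm, a list of three; "turn": the turn, a rotation vector about the world's x, y, z in degrees, a list of three. In form: [{"jaw": jaw, "linear": [tx, ty, tz], "turn": [ax, ay, az]}, ...]. A call has 1 to 5 rows; each row shifts and turns the commanded pose from where the row before left it; what a row does not reach is not made up. A row lasts 1/12 s, in which the tool goes at most 41.7 mm and 7.16 degrees, less where a joint would pass 70% of its speed; a pose out of reach is approached as far as the arm can. A call with a gripper value outside its range is refused whole. The fingers move at their own pace and stop on an object; the grip force is fixed at half the most. Time passes only in rows, so rows that do not move let the fingers close. It gives the time, the measured TCP pose, the force, the opening and the grip force at its end, in the units of the state.
- monitor.observe(): the state, without advancing time (a new reading comes with each control period).
- get_image(name): name is "scene" or "top" or "wrist"; returns the picture (400x640x3 uint8, red, green, blue); there is no depth.
- calibration(name): a dict with "camera_matrix" (3x3 intrinsics, pixels), "k1" (the pictures are not rectified: a ray, as slopes to the right and down, at radius r is drawn at 1 + k1 r^2 times it, then the intrinsics apply), "extrinsics" (4x4, takes a point from world to camera coordinates); the wrist camera has in their place "hand_eye" (4x4, takes a point from camera to tool coordinates, whose origin is the TCP and whose axes are the flange's). Camera axes: x right, y up, looking along -z (the intrinsics and any distortion apply to the point x, -y, -z); pixel columns grow to the right and rows downward; lengths in mm; the calibration is good to about 2 mm. A picture is of the moment at which its call begins: read the wrist's pose just before it. calibration takes no time and is no camera call.
- hand_in(): hands the job in; it is judged then, once.
The state is a dict: "time": time; "joint_positions": joint angles; "dq": joint speeds; "effort": joint torques, N m; "ee_pos": TCP position; "tool_rot": TCP orientation; "wrist_force": force on the tool from outside, world axes, zero at the start; "moment": the same for the moment, N m; "grip_width": finger opening in mm; "grasp_force": force on a finger pad.
Only numpy, scipy, OpenCV 4.12 (cv2) and the standard library are available. Lean on these libraries where they do the work, as an engineer would, in place of code of your own. Each camera call takes 0.05 s, during which the arm holds its last target. There are 200 camera calls.

## Task

Pull the aluminium profile straight out of its upright holder and act as a third hand at the jig: hold it upright and off the table, one broad face flat against the sprung stop plate, centred sideways, with its screw slot level with the hole in the middle of the plate. Press it on with a steady force of about 10 newtons, never as much as 20, and finish while still holding and pressing it so, because a colleague will then drive the screw. Leave the other things on the bench alone.

Things in the scene. Friction and masses are not known exactly. Their poses are not given: they have to be found in the camera images.
- profile: Loose bar of bare aluminium profile, 20 x 40 mm in section and 200 mm long, about 0.16 kg, standing upright in the holder at the start. Origin: centre of its lower end; z runs up along the bar, x is square to the two broad (40 mm) faces, y is square to the two narrow (20 mm) faces. A black upright screw slot 10 x 24 mm shows in the middle of each broad face, its centre 90 mm above the lower end; the bar is the same from either side.
- slot (a point): Centre of the profile's screw slot: on the bar's axis, 90 mm above its lower end, 10 mm behind each broad face.
- holder: Black upright pocket on a dark steel base plate 90 x 110 mm, 8 mm thick, screwed to the table. Pocket inside 24 mm (x) by 44 mm (y), floor 8 mm above the table, rim 68 mm above the table (60 mm deep), walls 6 mm. Origin: on the table under the pocket's centre, z up; the bar stands in it with its axes along the holder's, so 132 mm of it show above the rim.
- jig: Grey steel jig screwed to the table. Origin: on the table below the centre of the stop plate's front face at rest; z up, +x the level direction in which the part is pressed (roughly towards the robot). Behind the plate a grey column (x 62 to 97 mm, 70 mm wide, 140 mm high, the highest part) on a base plate (x 30 to 140 mm, 100 mm wide, 12 mm high); nothing stands in front of the plate.
- stop_plate: Sprung steel stop plate of the jig, upright, 70 mm wide, 40 mm high and 12 mm thick, with a black hole mark of 10 mm in the middle of its front face. Origin: centre of the front face, 120 mm above the table; axes as the jig's (+x into the plate, y sideways, z up). Pressed, it slides back along +x against a spring of 0.7 N per mm from the first touch (10 N at about 14 mm), and after 30 mm (21 N) meets a hard end.
- screw_tray: Bystander: open yellow plastic tray 90 x 120 x 50 mm. Origin under its centre.
- tape_roll: Bystander: cardboard-brown roll of tape lying flat, 90 mm across, 25 mm high. Origin under its centre.
- screwdriver: Bystander: screwdriver lying on the table, along its own x. Origin under its middle part.
- mug: Bystander: white mug 80 mm across, 90 mm high. Origin under its centre.
There are look-alikes about, which are no part of the job. There is more than one size of the jig; the one meant has the size given above. Of the things shaped like the profile, the aluminium one is meant.

How it is judged:
By the outcome, as a careful person would: the job done as asked, in the order asked, and still so for the second after the job is handed in, while the arm keeps its last pose, push and grip.
It also fails if it takes over 51 s, if anything falls off the work surface, if the arm or the gripper's body presses on something with over 40 N, if the wrist force passes 120 N, or if a joint passes its speed limit or range.

## Working session

There is one attempt and no reset: what is moved stays moved. The work goes in short steps, Python scripts to look and compute and a tool call to move; the robot and the scene stay as the last step left them, time stands still between calls to the robot, and variables do not carry over. Pictures are saved under pics/ and viewed, at most 11 in all, crops included, and the job is handed in when it is done.

Besides the shell and the picture viewer there is one more tool, called after ">>>" as name(argument=value, ...), one argument or row to a line, values as JSON. drive_tool: Moves the arm, as the interface text tells. Its arguments: {"type":"object","properties":{"motion":{"type":"array"}},"required":["motion"]}

```bash
mkdir -p pics; python3 - <<'E'
from station import monitor,get_image,calibration
import cv2
s=monitor.observe();print(s)
for n in("scene","top"):
    cv2.imwrite(f"pics/{n}0.png",get_image(n)[:,:,::-1])
    print(n,calibration(n))
print(calibration("wrist"))
E
```

```text
{'time': 0.0, 'joint_positions': array([ 1.11900021,  0.46833338, -0.01160519,  1.60360371,  0.00605365,
        1.07137418, -0.05631218]), 'dq': array([-0.00154983,  0.00075077, -0.00049234, -0.00227299,  0.00093558,
       -0.00119111,  0.00016142]), 'effort': array([ 2.99758303e-04, -5.20574713e+01, -1.21493347e-02, -2.43740076e+01,
       -5.65586518e-02,  1.74594659e-02,  1.59071278e-04]), 'ee_pos': array([ 258.07795097, -595.95694637,  213.67700935]), 'tool_rot': array([[ 9.17619207e-01,  3.97459836e-01, -8.18572907e-04],
       [ 3.97460645e-01, -9.17618039e-01,  1.47335561e-03],
       [-1.65537589e-04, -1.67732992e-03, -9.99998580e-01]]), 'wrist_force': array([ 0.06223544, -0.10399663,  0.20521173]), 'moment': array([ 0.00050186,  0.03789601, -0.02781698]), 'grasp_force': 0.0, 'grip_width': 91.88837669208505}
scene {'camera_matrix': array([[494.16525659,   0.        , 323.00940955],
       [  0.        , 494.16525659, 205.48598134],
       [  0.        ,   0.        ,   1.        ]]), 'k1': 0.04025774580049913, 'extrinsics': array([[ 8.33180494e-01,  5.52860335e-01,  1.24785
[... 708 characters left out ...]
.04576548e-02,  9.77408901e-01,
        -1.23790338e+03],
       [ 0.00000000e+00,  0.00000000e+00,  0.00000000e+00,
         1.00000000e+00]])}
{'camera_matrix': array([[338.22371484,   0.        , 321.42812619],
       [  0.        , 338.22371484, 200.45567451],
       [  0.        ,   0.        ,   1.        ]]), 'k1': -0.009262843147836632, 'hand_eye': array([[ 5.60227634e-05,  9.65365773e-01,  2.60900215e-01,
         7.35393044e+01],
       [ 9.99999979e-01, -1.04885760e-04,  1.73362680e-04,
         1.99093486e+00],
       [ 1.94723115e-04,  2.60900200e-01, -9.65365759e-01,
        -1.69279048e+02],
       [ 0.00000000e+00,  0.00000000e+00,  0.00000000e+00,
         1.00000000e+00]])}
```

View pics/scene0.png

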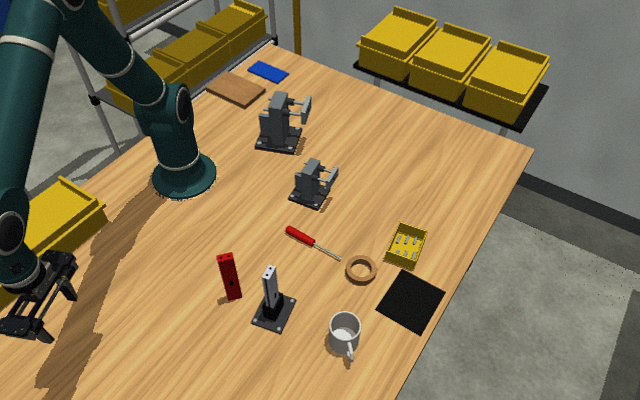

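View pics/top0.png

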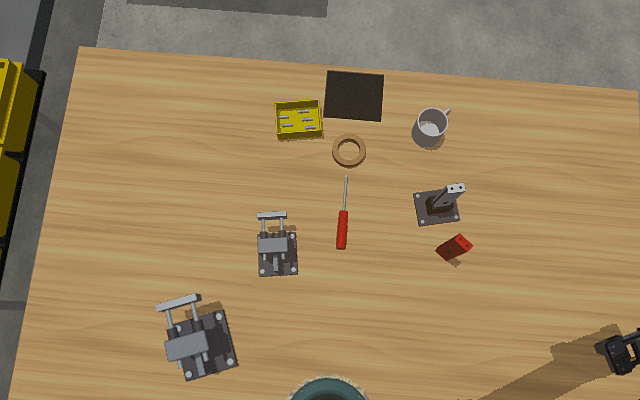

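The scene has two jigs (top view: small at (277,245), large at (200,340)) and two bars (a silver one in the holder at (455,188), a red one free-standing at (455,247)). The silver bar is the aluminium one. I'll use an enlarged crop to tell the jigs apart by size.

```bash
cat > h.py <<'E'
import numpy as np,cv2
from station import calibration
def ray(name,uv,st=None):
    c=calibration(name);K=c['camera_matrix']
    d=(np.array(uv,float)-K[:2,2])/K[0,0]
    s=d.copy()
    for _ in range(10): s=d/(1+c['k1']*(s@s))
    v=np.array([s[0],-s[1],-1])
    if name=='wrist':
        H=c['hand_eye'];R=st['tool_rot'];return R@H[:3,3]+st['ee_pos'],R@H[:3,:3]@v
    E=c['extrinsics'];R=E[:3,:3];return -R.T@E[:3,3],R.T@v
def atz(name,uv,z,st=None):
    o,d=ray(name,uv,st);return o+d*(z-o[2])/d[2]
def proj(name,p,st=None):
    c=calibration(name);K=c['camera_matrix']
    if name=='wrist':
        H=c['hand_eye'];q=H[:3,:3].T@(st['tool_rot'].T@(np.array(p)-st['ee_pos'])-H[:3,3])
    else:
        E=c['extrinsics'];q=E[:3,:3]@p+E[:3,3]
    s=np.array([q[0],-q[1]])/-q[2];return K[:2,2]+K[0,0]*s*(1+c['k1']*(s@s))
E
python3 - <<'E'
import cv2,numpy as np
t=cv2.imread("pics/top0.png")
f=lambda x,y:cv2.resize(t[y:y+75,x:x+100],(400,300),interpolation=cv2.INTER_CUBIC)
s=cv2.imread("pics/scene0.png")
g=s[240:315+25,205:305+33]; g=cv2.resize(s[250:340,215:335],(400,300),interpolation=cv2.INTER_CUBIC)
cv2.imwrite("pics/c1.png",np.vstack([np.hstack([f(230,205),f(150,290)]),np.hstack([f(400,170),g])]))
E
```

```text
(no output)
```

View pics/c1.png

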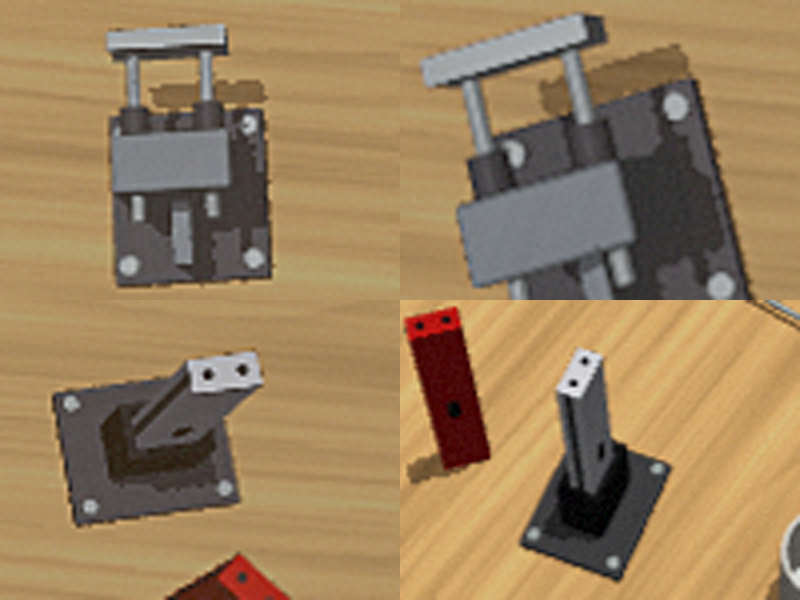

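```bash
python3 - <<'E'
from h import *
np.set_printoptions(precision=1,suppress=True)
def g(lbl,pts,off,z):
    P=np.array([atz('top',(off[0]+a/4,off[1]+b/4),z)[:2] for a,b in pts]);print(lbl,P.tolist() and P.round(1).tolist(),np.linalg.norm(np.roll(P,-1,0)-P,axis=1),P.mean(0), [round(float(np.degrees(np.arctan2(*(d[::-1])))),1) for d in np.roll(P,-1,0)-P])
g('small plate',[(108,32),(226,26)],(230,205),140)
g('large plate',[(22,65),(183,15)],(150,290),140)
g('small base',[(110,115),(262,108),(272,277),(116,286)],(230,205),12)
g('small col',[(112,135),(227,129),(228,187),(113,193)],(230,205),140)
g('bar top',[(188,61),(257,52),(263,84),(192,92)],(400,170),208)
g('holder base',[(52,95),(220,72),(240,200),(76,226)],(400,170),8)
E
```

```text
small plate [[478.5, 208.2], [488.2, 138.9]] [69.9 69.9] [483.3 173.5] [-82.0, 98.0]
large plate [[242.2, 415.2], [278.5, 327.1]] [95.3 95.3] [260.3 371.1] [-67.6, 112.4]
small base [[448.1, 219.1], [461.3, 121.1], [353.0, 104.1], [338.6, 202.9]] [ 98.9 109.6  99.8 110.7] [400.2 161.8] [-82.3, -171.1, 98.3, 8.4]
small col [[417.6, 198.9], [427.0, 132.1], [393.1, 128.1], [383.8, 194.5]] [67.4 34.1 67.  34.1] [405.3 163.4] [-82.0, -173.3, 98.0, 7.4]
bar top [[566.4, -221.9], [575.1, -260.7], [556.7, -264.5], [548.6, -224.7]] [39.8 18.8 40.6 18.1] [ 561.7 -243. ] [-77.4, -168.1, 101.5, 9.1]
holder base [[591.1, -179.1], [616.6, -289.9], [531.0, -305.7], [504.4, -199.1]] [113.7  87.  109.9  89. ] [ 560.8 -243.5] [-77.1, -169.5, 104.0, 13.0]
```

Jig: the small one's plate measures 70 mm (the other 95 mm) and its base 100 x 110 mm, so the small jig at top (277,245) is the one meant. Plate front centre is about (484,174), pressing direction 188°. The aluminium bar is at about (561,-243), yaw 12.3°. I'll go above it with the tool pointing down.

>>> drive_tool(
  motion=[
    {"jaw":91.9,"linear":[25,29.4,10],"turn":[0,0,-1]},
    {"jaw":91.9,"linear":[25,29.4,10],"turn":[0,0,-1]},
    {"jaw":91.9,"linear":[25,29.4,10],"turn":[0,0,-1]},
    {"jaw":91.9,"linear":[25,29.4,10],"turn":[0,0,-1]},
    {"jaw":91.9,"linear":[25,29.4,10],"turn":[0,0,-1]},
  ],
)

```text
time: 0.52
ee_pos: [384.0, -447.7, 264.7]
tool_rot: [[0.949, 0.315, -0.001], [0.315, -0.949, 0.001], [-0.0, -0.001, -1.0]]
wrist_force: [0.9, -0.1, -0.1]
grip_width: 92.0
grasp_force: 0.0
```

>>> drive_tool(
  motion=[
    {"jaw":91.9,"linear":[25,29.4,8],"turn":[0,0,-1]},
    {"jaw":91.9,"linear":[25,29.4,8],"turn":[0,0,-1]},
    {"jaw":91.9,"linear":[25,29.4,8],"turn":[0,0,-1]},
    {"jaw":91.9,"linear":[25,29.4,8],"turn":[0,0,-1]},
    {"jaw":91.9,"linear":[25,29.4,4],"turn":[0,0,-1]},
  ],
)

```text
time: 0.93
ee_pos: [509.4, -300.9, 301.5]
tool_rot: [[0.973, 0.231, 0.001], [0.231, -0.973, -0.001], [0.001, 0.001, -1.0]]
wrist_force: [0.8, -0.4, 1.5]
grip_width: 92.0
grasp_force: 0.0
```

>>> drive_tool(
  motion=[
    {"jaw":91.9,"linear":[25,29.4,0],"turn":[0,0,-1]},
    {"jaw":91.9,"linear":[27,29.4,0],"turn":[0,0,0]},
    {"jaw":91.9,"linear":[0,0,0],"turn":[0,0,0]},
    {"jaw":91.9,"linear":[0,0,0],"turn":[0,0,0]},
  ],
)

```text
time: 1.27
ee_pos: [561.6, -240.6, 299.8]
tool_rot: [[0.975, 0.221, -0.001], [0.221, -0.975, 0.001], [-0.001, -0.001, -1.0]]
wrist_force: [-0.0, -0.6, -0.8]
grip_width: 91.7
grasp_force: 0.0
```

```bash
python3 - <<'E'
from h import *
from station import monitor,get_image
s=monitor.observe();im=get_image('wrist')[:,:,::-1]
import pickle;pickle.dump(s,open('s1.pkl','wb'))
cv2.imwrite('pics/w1.png',im);print(s['time'],s['ee_pos'],s['tool_rot'],s['wrist_force'])
print(proj('wrist',np.array([561,-243,208]),s))
E
```

```text
1.2667 [ 561.5933579  -240.59621906  299.84135253] [[ 9.75377505e-01  2.20540153e-01 -8.73619428e-04]
 [ 2.20541164e-01 -9.75376789e-01  1.30968840e-03]
 [-5.63269231e-04 -1.47010965e-03 -9.99998761e-01]] [-0.04891833 -0.59168998 -0.76596735]
[322.02439243 205.73297334]
```

View pics/w1.png

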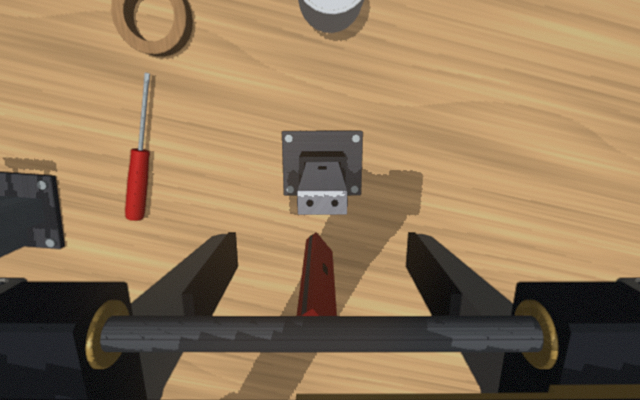

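The wrist view shows the bar top centred at (322,203), square to the jaw line, with the red bar well behind it at (315,280).

```bash
python3 - <<'E'
from h import *
import pickle;s=pickle.load(open('s1.pkl','rb'))
P=np.array([atz('wrist',p,208,s) for p in[(297,192),(348,192),(347,214),(299,214)]]);print(P.round(1),P.mean(0), s['tool_rot'].T@(P.mean(0)-s['ee_pos']))
t=[atz('top',p,200) for p in((459,234),(472,245),(466,250),(453,239))];print(np.array(t).round())
E
```

```text
[[ 567.7 -221.1  208. ]
 [ 576.6 -260.6  208. ]
 [ 558.7 -264.2  208. ]
 [ 550.1 -226.4  208. ]] [ 563.27178035 -243.08089708  208.        ] [ 1.14085313  2.92867367 91.83651826]
[[ 459. -254.  200.]
 [ 437. -284.  200.]
 [ 424. -271.  200.]
 [ 446. -241.  200.]]
```

>>> drive_tool(
  motion=[
    {"jaw":91.9,"linear":[0.8,-2.4,-35],"turn":[0,0,0]},
    {"jaw":91.9,"linear":[0,0,-40],"turn":[0,0,0]},
    {"jaw":91.9,"linear":[0,0,-40],"turn":[0,0,0]},
    {"jaw":91.9,"linear":[0,0,-35],"turn":[0,0,0]},
    {"jaw":91.9,"linear":[0,0,-15],"turn":[0,0,0]},
  ],
)

```text
time: 1.73
ee_pos: [556.6, -247.4, 130.4]
tool_rot: [[0.977, 0.212, -0.008], [0.212, -0.977, 0.002], [-0.007, -0.003, -1.0]]
wrist_force: [0.0, 0.1, -0.3]
grip_width: 92.2
grasp_force: 0.0
```

>>> drive_tool(
  motion=[
    {"jaw":91.9,"linear":[0,0,-9],"turn":[0,0,0]},
    {"jaw":91.9,"linear":[0,0,0],"turn":[0,0,0]},
    {"jaw":60,"linear":[0,0,0],"turn":[0,0,0]},
    {"jaw":50,"linear":[0,0,0],"turn":[0,0,0]},
    {"jaw":46,"linear":[0,0,0],"turn":[0,0,0]},
  ],
)

```text
time: 2.15
ee_pos: [562.1, -246.8, 128.5]
tool_rot: [[0.977, 0.215, 0.003], [0.215, -0.977, -0.001], [0.003, 0.002, -1.0]]
wrist_force: [0.0, -0.1, 0.9]
grip_width: 74.1
grasp_force: 0.0
```

>>> drive_tool(
  motion=[
    {"jaw":42,"linear":[0,0,0],"turn":[0,0,0]},
    {"jaw":35,"linear":[0,0,0],"turn":[0,0,0]},
    {"jaw":20,"linear":[0,0,0],"turn":[0,0,0]},
    {"jaw":20,"linear":[0,0,0],"turn":[0,0,0]},
    {"jaw":20,"linear":[0,0,0],"turn":[0,0,0]},
  ],
)

```text
time: 2.57
ee_pos: [561.1, -245.7, 126.7]
tool_rot: [[0.977, 0.215, -0.0], [0.215, -0.977, 0.001], [-0.0, -0.001, -1.0]]
wrist_force: [-1.5, 9.1, -0.3]
grip_width: 41.0
grasp_force: 29.6
```

>>> drive_tool(
  motion=[
    {"jaw":20,"linear":[0,0,0],"turn":[0,0,0]},
    {"jaw":20,"linear":[0,0,0],"turn":[0,0,0]},
    {"jaw":20,"linear":[0,0,0],"turn":[0,0,0]},
  ],
)

```text
time: 2.82
ee_pos: [560.7, -243.7, 125.9]
tool_rot: [[0.976, 0.216, -0.002], [0.216, -0.976, 0.003], [-0.001, -0.003, -1.0]]
wrist_force: [-1.5, 5.1, -0.7]
grip_width: 40.0
grasp_force: 29.9
```

>>> drive_tool(
  motion=[
    {"jaw":20,"linear":[0,0,0],"turn":[0,0,0]},
    {"jaw":20,"linear":[0,0,5],"turn":[0,0,0]},
    {"jaw":20,"linear":[0,0,10],"turn":[0,0,0]},
    {"jaw":20,"linear":[0,0,10],"turn":[0,0,0]},
    {"jaw":20,"linear":[0,0,10],"turn":[0,0,0]},
  ],
)

```text
time: 3.23
ee_pos: [560.1, -244.2, 161.5]
tool_rot: [[0.977, 0.215, -0.003], [0.215, -0.977, 0.003], [-0.002, -0.004, -1.0]]
wrist_force: [-0.9, 5.3, -4.9]
grip_width: 40.0
grasp_force: 29.9
```

>>> drive_tool(
  motion=[
    {"jaw":20,"linear":[0,0,10],"turn":[0,0,0]},
    {"jaw":20,"linear":[0,0,15],"turn":[0,0,0]},
    {"jaw":20,"linear":[0,0,15],"turn":[0,0,0]},
    {"jaw":20,"linear":[0,0,10],"turn":[0,0,0]},
    {"jaw":20,"linear":[0,0,5],"turn":[0,0,0]},
  ],
)

```text
time: 3.65
ee_pos: [562.2, -247.9, 219.4]
tool_rot: [[0.977, 0.214, 0.004], [0.214, -0.977, -0.003], [0.003, 0.004, -1.0]]
wrist_force: [0.1, -0.8, -1.4]
grip_width: 39.8
grasp_force: 30.0
```

>>> drive_tool(
  motion=[
    {"jaw":20,"linear":[0,0,0],"turn":[0,0,0]},
    {"jaw":20,"linear":[0,0,0],"turn":[0,0,0]},
    {"jaw":20,"linear":[0,0,0],"turn":[0,0,0]},
  ],
)

```text
time: 3.9
ee_pos: [560.6, -246.3, 215.9]
tool_rot: [[0.977, 0.215, -0.001], [0.215, -0.977, -0.0], [-0.001, -0.0, -1.0]]
wrist_force: [-0.7, 0.5, -1.4]
grip_width: 39.7
grasp_force: 30.0
```

>>> drive_tool(
  motion=[
    {"jaw":20,"linear":[0,20,0],"turn":[0,0,0]},
    {"jaw":20,"linear":[-1,32,0],"turn":[0,0,0]},
    {"jaw":20,"linear":[-1,36,0],"turn":[0,0,-0.5]},
    {"jaw":20,"linear":[-2,36,0],"turn":[0,0,-0.5]},
    {"jaw":20,"linear":[-2,36,0],"turn":[0,0,-0.5]},
  ],
)

```text
time: 4.32
ee_pos: [554.4, -84.7, 215.7]
tool_rot: [[0.982, 0.188, -0.001], [0.188, -0.982, 0.0], [-0.001, -0.0, -1.0]]
wrist_force: [1.1, 0.3, -1.5]
grip_width: 39.9
grasp_force: 30.0
```

>>> drive_tool(
  motion=[
    {"jaw":20,"linear":[-2,36,0],"turn":[0,0,-0.5]},
    {"jaw":20,"linear":[-2,36,0],"turn":[0,0,-0.5]},
    {"jaw":20,"linear":[-2,36,0],"turn":[0,0,-0.5]},
    {"jaw":20,"linear":[-2,36,0],"turn":[0,0,-0.5]},
    {"jaw":20,"linear":[-2,36,0],"turn":[0,0,-0.5]},
  ],
)

```text
time: 4.73
ee_pos: [544.4, 95.3, 215.9]
tool_rot: [[0.989, 0.146, -0.001], [0.146, -0.989, -0.0], [-0.001, 0.0, -1.0]]
wrist_force: [0.5, 0.3, -1.8]
grip_width: 39.6
grasp_force: 30.0
```

>>> drive_tool(
  motion=[
    {"jaw":20,"linear":[-2,36,0],"turn":[0,0,-0.4]},
    {"jaw":20,"linear":[0,32,-8],"turn":[0,0,0]},
    {"jaw":20,"linear":[0,20,-20],"turn":[0,0,0]},
    {"jaw":20,"linear":[0,10,-20],"turn":[0,0,0]},
    {"jaw":20,"linear":[0,0,-15],"turn":[0,0,0]},
  ],
)

```text
time: 5.15
ee_pos: [541.5, 195.4, 151.5]
tool_rot: [[0.989, 0.145, -0.002], [0.145, -0.989, 0.001], [-0.002, -0.001, -1.0]]
wrist_force: [0.2, 0.3, -2.0]
grip_width: 39.8
grasp_force: 30.0
```

>>> drive_tool(
  motion=[
    {"jaw":20,"linear":[0,0,0],"turn":[0,0,0]},
    {"jaw":20,"linear":[0,0,0],"turn":[0,0,0]},
    {"jaw":20,"linear":[0,0,0],"turn":[0,0,0]},
    {"jaw":20,"linear":[0,0,0],"turn":[0,0,0]},
    {"jaw":20,"linear":[0,0,0],"turn":[0,0,0]},
  ],
)

```text
time: 5.57
ee_pos: [543.9, 191.6, 154.7]
tool_rot: [[0.99, 0.138, 0.002], [0.138, -0.99, 0.0], [0.002, -0.0, -1.0]]
wrist_force: [0.0, -0.2, -1.1]
grip_width: 40.0
grasp_force: 30.0
```

```bash
python3 - <<'E'
from h import *
from station import monitor,get_image
s=monitor.observe();a=get_image('scene')[:,:,::-1];b=get_image('top')[:,:,::-1]
import pickle;pickle.dump(s,open('s2.pkl','wb'))
cv2.imwrite('pics/s2.png',a);cv2.imwrite('pics/t2.png',b);print(s['time'],s['ee_pos'],s['tool_rot'],s['wrist_force'])
f=lambda t,x,y:cv2.resize(t[y:y+150,x:x+100],(400,600),interpolation=cv2.INTER_CUBIC)
cv2.imwrite('pics/c2.png',np.hstack([f(a,285,80),f(b,235,150)]))
E
```

```text
5.5667 [543.94834056 191.57718309 154.71955057] [[ 9.90361971e-01  1.38490549e-01  1.88021134e-03]
 [ 1.38490062e-01 -9.90363748e-01  3.87143625e-04]
 [ 1.91570888e-03 -1.23021738e-04 -9.99998157e-01]] [ 0.02608449 -0.1658645  -1.13113478]
```

View pics/c2.png

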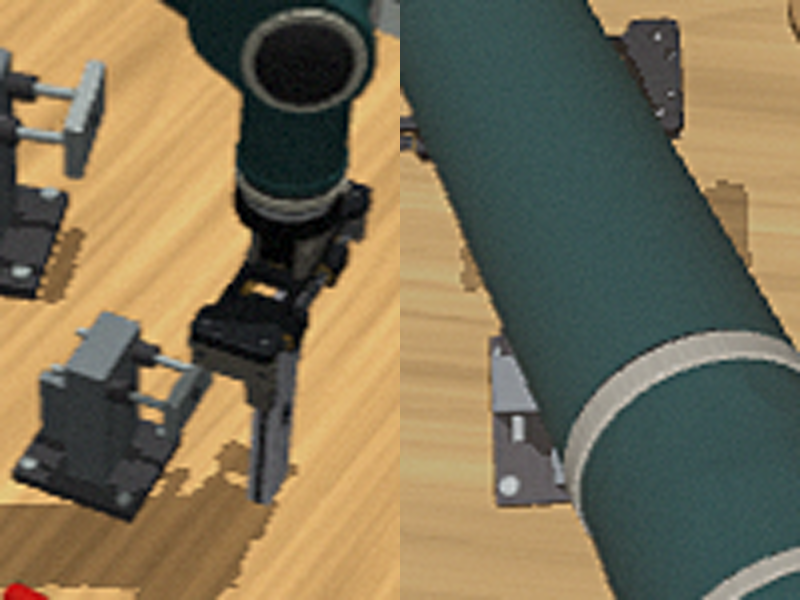

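>>> drive_tool(
  motion=[
    {"jaw":20,"linear":[-7,-3.4,-2],"turn":[0,0,0]},
    {"jaw":20,"linear":[-7,-3.4,-2],"turn":[0,0,0]},
    {"jaw":20,"linear":[-7,-3.4,-1],"turn":[0,0,0]},
    {"jaw":20,"linear":[-7.3,-3.6,0],"turn":[0,0,0]},
    {"jaw":20,"linear":[0,0,0],"turn":[0,0,0]},
  ],
)

```text
time: 6.08
ee_pos: [512.8, 177.0, 148.4]
tool_rot: [[0.99, 0.139, -0.002], [0.139, -0.99, -0.001], [-0.002, 0.001, -1.0]]
wrist_force: [0.7, -1.1, -2.4]
grip_width: 39.9
grasp_force: 30.0
```

>>> drive_tool(
  motion=[
    {"jaw":20,"linear":[0,0,0],"turn":[0,0,0]},
    {"jaw":20,"linear":[0,0,0],"turn":[0,0,0]},
    {"jaw":20,"linear":[0,0,0],"turn":[0,0,0]},
    {"jaw":20,"linear":[0,0,0],"turn":[0,0,0]},
    {"jaw":20,"linear":[0,0,0],"turn":[0,0,0]},
  ],
)

```text
time: 6.5
ee_pos: [515.1, 178.3, 148.6]
tool_rot: [[0.99, 0.139, 0.0], [0.139, -0.99, 0.0], [0.0, -0.0, -1.0]]
wrist_force: [-0.3, 0.0, -1.9]
grip_width: 40.2
grasp_force: 30.0
```

>>> drive_tool(
  motion=[
    {"jaw":20,"linear":[0,0,0],"turn":[0,0,0]},
    {"jaw":20,"linear":[0,0,0],"turn":[0,0,0]},
    {"jaw":20,"linear":[0,0,0],"turn":[0,0,0]},
    {"jaw":20,"linear":[0,0,0],"turn":[0,0,0]},
    {"jaw":20,"linear":[0,0,0],"turn":[0,0,0]},
  ],
)

```text
time: 6.92
ee_pos: [514.8, 178.1, 148.6]
tool_rot: [[0.99, 0.139, -0.0], [0.139, -0.99, -0.0], [-0.0, 0.0, -1.0]]
wrist_force: [0.4, -0.0, -0.6]
grip_width: 40.0
grasp_force: 30.0
```

```bash
python3 - <<'E'
from h import *
from station import monitor,get_image
s=monitor.observe();a=get_image('scene')[:,:,::-1]
cv2.imwrite('pics/s3.png',a);print(s['time'],s['ee_pos'],s['tool_rot'][:,1],s['wrist_force'])
c=cv2.resize(a[150:220,300:370],(560,560),interpolation=cv2.INTER_CUBIC)
b=np.radians(8.1);X=np.array([-np.cos(b),-np.sin(b),0]);Y=np.array([np.sin(b),-np.cos(b),0]);Z=np.array([0,0,1.])
O=np.array([484,173.7,0])
d=c.copy()
def dot(p,col):
    u=proj('scene',p);q=tuple(int(round((v-o+.5)*8)) for v,o in zip(u,(300,150)));cv2.circle(d,q,3,col,-1);return u.round(1)
for y in(-35,35):
  for z in(100,140): dot(O+y*Y+z*Z,(0,0,255))
C=np.array([514.8,178.1,30])
for x in(-10,10):
  for y in(-20,20):
    dot(C+x*X+y*Y,(0,255,0))
print(dot(C-10*X+90*Z,(255,0,255)))
orig=cv2.imread('pics/scene0.png')[150:220,280:350]
o=cv2.resize(orig,(560,560),interpolation=cv2.INTER_CUBIC)[:,:]
cv2.imwrite('pics/c3.png',np.hstack([c[:,160:],d[:,160:]]))
E
```

```text
6.9167 [514.82341315 178.1307751  148.57027423] [ 1.39458791e-01 -9.90227875e-01  4.30456608e-05] [ 0.35473558 -0.01512594 -0.64778578]
[345.4 182.9]
```

View pics/c3.png

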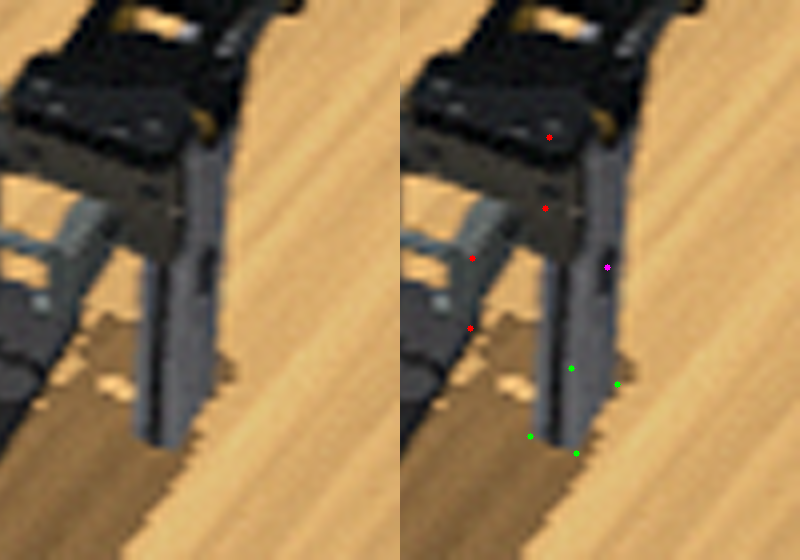

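```bash
python3 - <<'E'
from h import *
a=cv2.imread('pics/scene0.png')
c=cv2.resize(a[145:215,285:345],None,fx=8,fy=8,interpolation=cv2.INTER_CUBIC)[:,:400+80]
b=np.radians(8.1);X=np.array([-np.cos(b),-np.sin(b),0]);Y=np.array([np.sin(b),-np.cos(b),0]);Z=np.array([0,0,1.])
O=np.array([484,173.7,0]);d=c.copy()
def dot(p,col):
    u=proj('scene',p);q=tuple(int(round((v-o+.5)*8)) for v,o in zip(u,(285,145)));cv2.circle(d,q,3,col,-1)
for y in(-35,35):
  for z in(100,140): dot(O+y*Y+z*Z,(0,0,255))
  dot(O+y*Y+140*Z+12*X,(0,255,0))
  for x in(62,97):dot(O+y*Y+140*Z+x*X,(0,255,255))
for x in(30,140):
  for y in(-50,50):dot(O+x*X+y*Y+12*Z,(255,0,255))
dot(O+120*Z,(0,255,0))
cv2.imwrite('pics/c4.png',np.hstack([c[:,80:],d[:,80:]]))
E
```

```text
(no output)
```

View pics/c4.png

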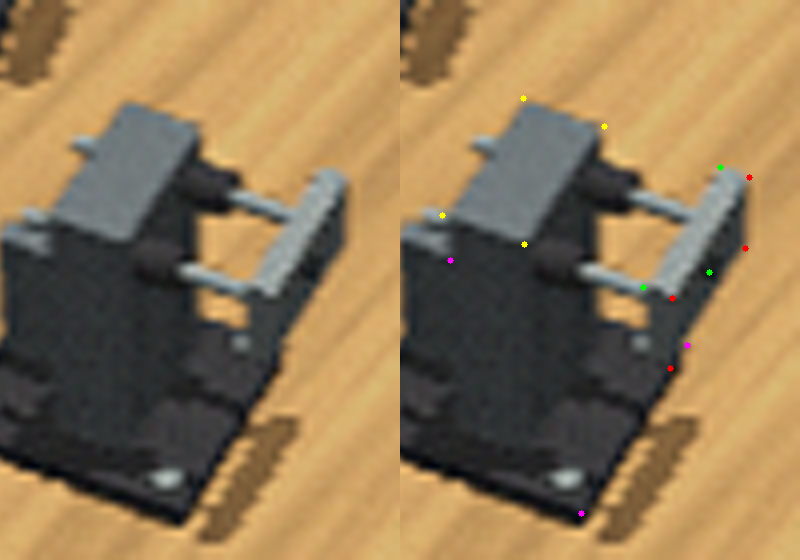

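The bar and the plate both project consistently, to under 1 px, so they are aligned sideways and in height. Gap is about 21 mm; I'll advance along the pressing direction.

>>> drive_tool(
  motion=[
    {"jaw":20,"linear":[-5.9,-0.84,0],"turn":[0,0,0]},
    {"jaw":20,"linear":[-5.9,-0.84,0],"turn":[0,0,0]},
    {"jaw":20,"linear":[-4,-0.57,0],"turn":[0,0,0]},
    {"jaw":20,"linear":[-3,-0.42,0],"turn":[0,0,0]},
    {"jaw":20,"linear":[-2,-0.28,0],"turn":[0,0,0]},
  ],
)

```text
time: 7.38
ee_pos: [493.5, 175.1, 148.7]
tool_rot: [[0.99, 0.14, 0.0], [0.14, -0.99, -0.0], [0.0, 0.0, -1.0]]
wrist_force: [0.5, 0.6, -0.9]
grip_width: 39.8
grasp_force: 30.0
```

>>> drive_tool(
  motion=[
    {"jaw":20,"linear":[-1,-0.14,0],"turn":[0,0,0]},
    {"jaw":20,"linear":[-1,-0.14,0],"turn":[0,0,0]},
    {"jaw":20,"linear":[-1,-0.14,0],"turn":[0,0,0]},
    {"jaw":20,"linear":[-1,-0.14,0],"turn":[0,0,0]},
    {"jaw":20,"linear":[-1,-0.14,0],"turn":[0,0,0]},
  ],
)

```text
time: 7.8
ee_pos: [489.8, 174.6, 148.8]
tool_rot: [[0.99, 0.139, 0.002], [0.139, -0.99, 0.0], [0.002, -0.0, -1.0]]
wrist_force: [2.9, 0.4, -3.3]
grip_width: 39.6
grasp_force: 30.0
```

>>> drive_tool(
  motion=[
    {"jaw":20,"linear":[-1,-0.14,0],"turn":[0,0,0]},
    {"jaw":20,"linear":[-1,-0.14,0],"turn":[0,0,0]},
    {"jaw":20,"linear":[0,0,0],"turn":[0,0,0]},
    {"jaw":20,"linear":[0,0,0],"turn":[0,0,0]},
    {"jaw":20,"linear":[0,0,0],"turn":[0,0,0]},
  ],
)

```text
time: 8.22
ee_pos: [487.6, 174.2, 148.8]
tool_rot: [[0.99, 0.139, 0.001], [0.139, -0.99, 0.0], [0.001, -0.0, -1.0]]
wrist_force: [3.7, 0.5, -2.4]
grip_width: 39.6
grasp_force: 30.0
```

>>> drive_tool(
  motion=[
    {"jaw":20,"linear":[0,0,0],"turn":[0,0,0]},
    {"jaw":20,"linear":[0,0,0],"turn":[0,0,0]},
    {"jaw":20,"linear":[0,0,0],"turn":[0,0,0]},
    {"jaw":20,"linear":[0,0,0],"turn":[0,0,0]},
    {"jaw":20,"linear":[0,0,0],"turn":[0,0,0]},
  ],
)

```text
time: 8.63
ee_pos: [487.3, 174.2, 148.8]
tool_rot: [[0.99, 0.139, 0.0], [0.139, -0.99, 0.0], [0.0, 0.0, -1.0]]
wrist_force: [5.0, -0.3, -0.5]
grip_width: 39.8
grasp_force: 30.0
```

>>> drive_tool(
  motion=[
    {"jaw":20,"linear":[-1,-0.14,0],"turn":[0,0,0]},
    {"jaw":20,"linear":[-1,-0.14,0],"turn":[0,0,0]},
    {"jaw":20,"linear":[-1,-0.14,0],"turn":[0,0,0]},
    {"jaw":20,"linear":[-1,-0.14,0],"turn":[0,0,0]},
    {"jaw":20,"linear":[-1,-0.14,0],"turn":[0,0,0]},
  ],
)

```text
time: 9.05
ee_pos: [483.2, 173.6, 148.8]
tool_rot: [[0.99, 0.139, 0.002], [0.139, -0.99, 0.001], [0.003, -0.0, -1.0]]
wrist_force: [7.2, 0.2, -4.0]
grip_width: 40.1
grasp_force: 30.0
```

>>> drive_tool(
  motion=[
    {"jaw":20,"linear":[-1,-0.14,0],"turn":[0,0,0]},
    {"jaw":20,"linear":[-1,-0.14,0],"turn":[0,0,0]},
    {"jaw":20,"linear":[0,0,0],"turn":[0,0,0]},
    {"jaw":20,"linear":[0,0,0],"turn":[0,0,0]},
    {"jaw":20,"linear":[0,0,0],"turn":[0,0,0]},
  ],
)

```text
time: 9.47
ee_pos: [481.6, 173.3, 148.8]
tool_rot: [[0.99, 0.139, 0.003], [0.139, -0.99, 0.001], [0.003, -0.0, -1.0]]
wrist_force: [8.5, 0.7, -3.0]
grip_width: 39.5
grasp_force: 30.0
```

>>> drive_tool(
  motion=[
    {"jaw":20,"linear":[0,0,0],"turn":[0,0,0]},
    {"jaw":20,"linear":[0,0,0],"turn":[0,0,0]},
    {"jaw":20,"linear":[0,0,0],"turn":[0,0,0]},
    {"jaw":20,"linear":[0,0,0],"turn":[0,0,0]},
    {"jaw":20,"linear":[0,0,0],"turn":[0,0,0]},
  ],
)

```text
time: 9.88
ee_pos: [481.6, 173.4, 148.8]
tool_rot: [[0.99, 0.139, 0.003], [0.139, -0.99, 0.001], [0.003, -0.0, -1.0]]
wrist_force: [7.4, 0.5, -4.0]
grip_width: 40.1
grasp_force: 30.0
```

```bash
python3 - <<'E'
from h import *
from station import monitor,get_image
F=[];M=[];P=[]
for k in range(8):
    a=get_image('scene')[:,:,::-1];s=monitor.observe();F.append(s['wrist_force']);M.append(s['moment']);P.append(s['ee_pos'])
w=get_image('wrist')[:,:,::-1]
print(s['time'],np.mean(F,0),np.mean(M,0),np.mean(P,0),s['tool_rot'],s['grip_width'])
c=cv2.resize(a[145:220,295:345],(400,600),interpolation=cv2.INTER_CUBIC);d=c.copy()
b=np.radians(8);X=np.array([-np.cos(b),-np.sin(b),0]);Y=np.array([np.sin(b),-np.cos(b),0]);Z=np.array([0,0,1.])
C=np.mean(P,0);C[2]=30
for x in(-10,10):
  for y in(-20,20):
    for z in (0,200) :
      u=proj('scene',C+x*X+y*Y+z*Z);cv2.circle(d,tuple(int(round((v-o+.5)*8)) for v,o in zip(u,(295,145))),3,(0,255,0),-1)
u=proj('scene',C-10*X+90*Z);cv2.circle(d,tuple(int(round((v-o+.5)*8)) for v,o in zip(u,(295,145))),3,(255,0,255),-1)
cv2.imwrite('pics/c5.png',np.hstack([c,d]))
E
```

```text
10.2833 [ 8.26696867 -0.06780604 -4.43423705] [ 0.12400001 -2.075424    0.13338678] [481.59473343 173.37928168 148.84500136] [[ 9.90232523e-01  1.39388931e-01  3.20574596e-03]
 [ 1.39386539e-01 -9.90237584e-01  9.59018862e-04]
 [ 3.30812675e-03 -5.02813832e-04 -9.99994402e-01]] 39.26077643262984
```

View pics/c5.png

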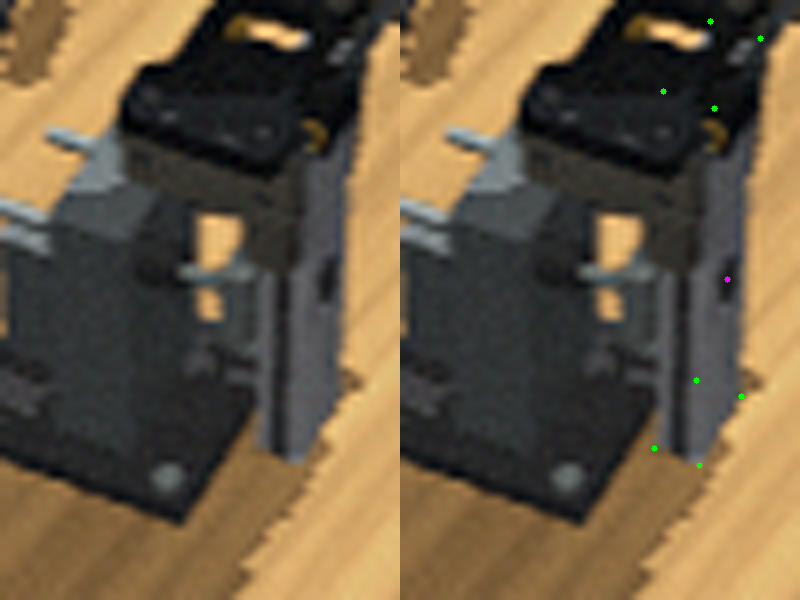

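>>> drive_tool(
  motion=[
    {"jaw":20,"linear":[-0.8,-0.11,0],"turn":[0,0.07,0]},
    {"jaw":20,"linear":[-0.8,-0.11,0],"turn":[0,0.07,0]},
    {"jaw":20,"linear":[-0.7,-0.1,0],"turn":[0,0.07,0]},
    {"jaw":20,"linear":[0,0,0],"turn":[0,0,0]},
    {"jaw":20,"linear":[0,0,0],"turn":[0,0,0]},
  ],
)

```text
time: 10.75
ee_pos: [479.8, 173.1, 148.8]
tool_rot: [[0.99, 0.139, 0.0], [0.139, -0.99, 0.001], [0.001, -0.001, -1.0]]
wrist_force: [9.4, 0.6, -6.5]
grip_width: 40.0
grasp_force: 30.0
```

>>> drive_tool(
  motion=[
    {"jaw":20,"linear":[0,0,0],"turn":[0,0,0]},
    {"jaw":20,"linear":[0,0,0],"turn":[0,0,0]},
    {"jaw":20,"linear":[0,0,0],"turn":[0,0,0]},
    {"jaw":20,"linear":[0,0,0],"turn":[0,0,0]},
    {"jaw":20,"linear":[0,0,0],"turn":[0,0,0]},
  ],
)

```text
time: 11.17
ee_pos: [479.8, 173.1, 148.9]
tool_rot: [[0.99, 0.139, 0.0], [0.139, -0.99, 0.001], [0.001, -0.001, -1.0]]
wrist_force: [9.4, 0.1, -5.8]
grip_width: 39.8
grasp_force: 30.0
```

```bash
python3 - <<'E'
from h import *
from station import monitor,get_image
F=[];M=[];P=[]
for k in range(12):
    a=get_image('scene')[:,:,::-1];s=monitor.observe();F.append(s['wrist_force']);M.append(s['moment']);P.append(s['ee_pos'])
w=get_image('wrist')[:,:,::-1]
print(s['time'],np.mean(F,0),np.std(F,0),np.mean(M,0),P[0],P[-1],s['tool_rot'],s['grip_width'],s['grasp_force'])
cv2.imwrite('pics/w6.png',np.vstack([w[150:,120:520]]))
E
```

```text
11.7667 [ 9.51119902  0.34192673 -5.70840557] [0.43924511 0.41842685 0.41622385] [ 0.16027732 -2.42806019  0.16354501] [479.78282073 173.07934563 148.83245669] [479.80111123 173.10275263 148.85968068] [[ 9.90228762e-01  1.39451542e-01  5.16758549e-04]
 [ 1.39450836e-01 -9.90228251e-01  1.21472127e-03]
 [ 6.81103669e-04 -1.13078953e-03 -9.99999129e-01]] 39.78148452448932 29.979960322380066
```

View pics/w6.png

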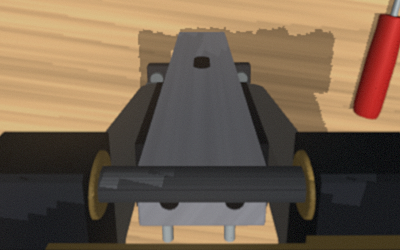

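```bash
python3 - <<'E'
from h import *
from station import monitor
s=monitor.observe();R=s['tool_rot'];T=s['ee_pos'];o=np.array([120,150])
X=-R[:,0];Y=R[:,1];Z=np.array([0,0,1.])
C=T.copy();C[2]=30.2
p=lambda q:(proj('wrist',q,s)-o).round(1)
print('slot top/bot',p(C-10*X+102*Z),p(C-10*X+78*Z))
for y in(-35,35):print('plate end',y,p(C+10*X+y*Y+140*Z),p(C+10*X+y*Y+100*Z))
for y in(-20,20):print('bar top',p(C-10*X+y*Y+200*Z),'bot',p(C-10*X+y*Y))
w=cv2.imread('pics/w6.png')
cv2.imwrite('pics/w7.png',cv2.resize(w[20:140,100:300],None,fx=4,fy=4,interpolation=cv2.INTER_CUBIC))
E
```

```text
slot top/bot [198.3  73.4] [198.7  61.4]
plate end -35 [125.8 137.7] [140.2 103.8]
plate end 35 [269.4 137.7] [256.6 103.9]
bar top [128.6 179.5] bot [176.5  35.3]
bar top [261.5 179.5] bot [222.5  35.3]
```

View pics/w7.png

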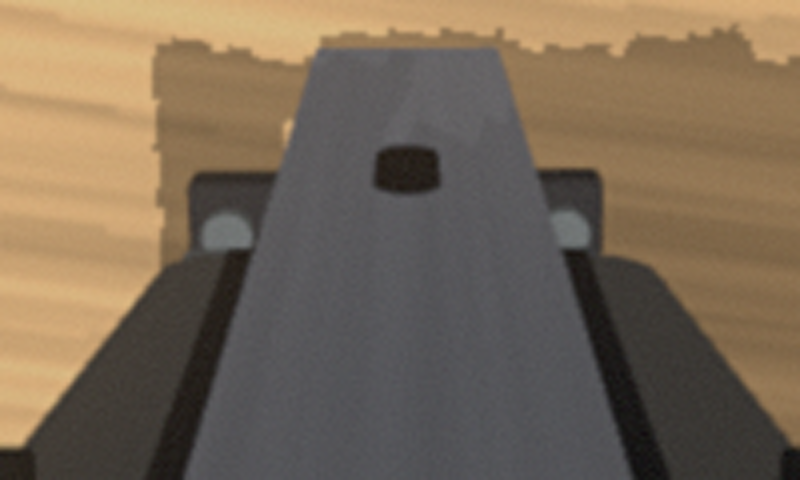

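The wrist close-up shows the bar and slot on image column 202, but the jig base's middle at 199 and the guide rods' middle at 198.5. The bar is therefore about 2.5 mm off to one side. I'll back off, shift sideways and press again.

>>> drive_tool(
  motion=[
    {"jaw":20,"linear":[5,0.7,0],"turn":[0,0,0]},
    {"jaw":20,"linear":[5,0.7,0],"turn":[0,0,0]},
    {"jaw":20,"linear":[5,0.7,0],"turn":[0,0,0]},
    {"jaw":20,"linear":[5,0.7,0],"turn":[0,0,0]},
    {"jaw":20,"linear":[0,0,-0.3],"turn":[0,0,0]},
  ],
)

```text
time: 12.23
ee_pos: [497.0, 175.7, 147.7]
tool_rot: [[0.99, 0.139, -0.006], [0.139, -0.99, -0.001], [-0.006, -0.0, -1.0]]
wrist_force: [0.1, 0.6, -0.9]
grip_width: 40.0
grasp_force: 30.0
```

>>> drive_tool(
  motion=[
    {"jaw":20,"linear":[-0.2,1.25,0],"turn":[0,0,0]},
    {"jaw":20,"linear":[-0.2,1.25,0],"turn":[0,0,0]},
    {"jaw":20,"linear":[0,0,0],"turn":[0,0,0]},
    {"jaw":20,"linear":[0,0,0],"turn":[0,0,0]},
    {"jaw":20,"linear":[0,0,0],"turn":[0,0,0]},
  ],
)

```text
time: 12.65
ee_pos: [497.0, 178.2, 148.3]
tool_rot: [[0.99, 0.14, -0.004], [0.14, -0.99, -0.0], [-0.004, -0.0, -1.0]]
wrist_force: [0.2, 0.0, -1.4]
grip_width: 40.2
grasp_force: 30.0
```

>>> drive_tool(
  motion=[
    {"jaw":20,"linear":[0,0,0],"turn":[0,0,0]},
    {"jaw":20,"linear":[0,0,0],"turn":[0,0,0]},
    {"jaw":20,"linear":[0,0,0],"turn":[0,0,0]},
    {"jaw":20,"linear":[0,0,0],"turn":[0,0,0]},
    {"jaw":20,"linear":[0,0,0],"turn":[0,0,0]},
  ],
)

```text
time: 13.07
ee_pos: [497.3, 178.2, 148.3]
tool_rot: [[0.99, 0.139, -0.004], [0.139, -0.99, -0.0], [-0.004, -0.0, -1.0]]
wrist_force: [-0.0, -0.7, -1.7]
grip_width: 40.1
grasp_force: 30.0
```

```bash
python3 - <<'E'
from h import *
from station import monitor,get_image
s=monitor.observe();w=get_image('wrist')[:,:,::-1]
print(s['time'],s['ee_pos'],s['tool_rot'],s['wrist_force'])
c=w[150:,120:520]
cv2.imwrite('pics/w8.png',cv2.resize(c[20:140,100:300],None,fx=4,fy=4,interpolation=cv2.INTER_CUBIC))
E
```

```text
13.0667 [497.32765607 178.18041503 148.30604764] [[ 9.90223536e-01  1.39440101e-01 -3.71577394e-03]
 [ 1.39440877e-01 -9.90230397e-01 -5.06518385e-05]
 [-3.68653520e-03 -4.67974135e-04 -9.99993095e-01]] [-0.0026735  -0.74573356 -1.69427371]
```

View pics/w8.png

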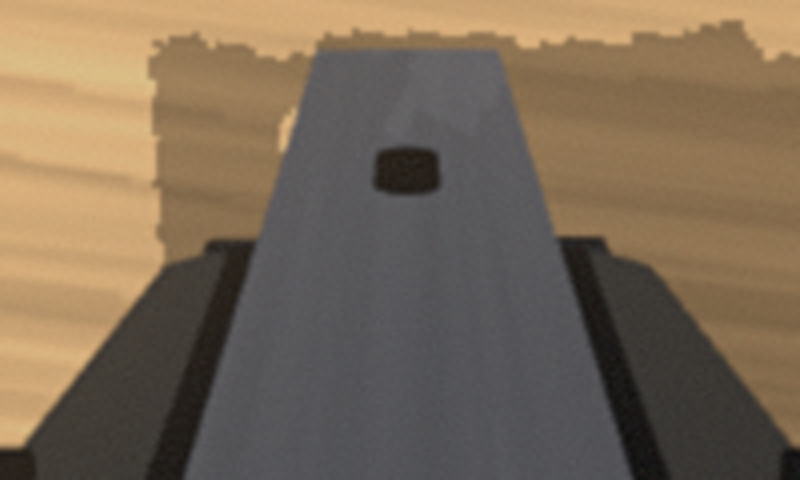

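Now the base's middle (405.5/4) matches the bar (407/4) to within 0.4 mm, so I'll press again.

>>> drive_tool(
  motion=[
    {"jaw":20,"linear":[-2,-0.28,0],"turn":[0,0,0]},
    {"jaw":20,"linear":[-2,-0.28,0],"turn":[0,0,0]},
    {"jaw":20,"linear":[-2,-0.28,0],"turn":[0,0,0]},
    {"jaw":20,"linear":[-2,-0.28,0],"turn":[0,0,0]},
    {"jaw":20,"linear":[-2,-0.28,0],"turn":[0,0,0]},
  ],
)

```text
time: 13.53
ee_pos: [488.1, 176.9, 148.5]
tool_rot: [[0.99, 0.14, -0.001], [0.14, -0.99, 0.001], [-0.001, -0.001, -1.0]]
wrist_force: [3.8, 0.3, -3.8]
grip_width: 39.6
grasp_force: 30.0
```

>>> drive_tool(
  motion=[
    {"jaw":20,"linear":[-2,-0.28,0],"turn":[0,0,0]},
    {"jaw":20,"linear":[-2,-0.28,0],"turn":[0,0,0]},
    {"jaw":20,"linear":[-2,-0.28,0],"turn":[0,0,0]},
    {"jaw":20,"linear":[-1,-0.14,0],"turn":[0,0,0]},
    {"jaw":20,"linear":[-1,-0.14,0],"turn":[0,0,0]},
  ],
)

```text
time: 13.95
ee_pos: [481.6, 176.0, 148.8]
tool_rot: [[0.99, 0.139, 0.002], [0.139, -0.99, 0.002], [0.002, -0.001, -1.0]]
wrist_force: [8.9, 0.5, -7.2]
grip_width: 39.5
grasp_force: 30.0
```

>>> drive_tool(
  motion=[
    {"jaw":20,"linear":[-1,-0.14,0],"turn":[0,0,0]},
    {"jaw":20,"linear":[-1,-0.14,0],"turn":[0,0,0]},
    {"jaw":20,"linear":[0,0,0],"turn":[0,0,0]},
    {"jaw":20,"linear":[0,0,0],"turn":[0,0,0]},
    {"jaw":20,"linear":[0,0,0],"turn":[0,0,0]},
  ],
)

```text
time: 14.37
ee_pos: [480.2, 175.8, 149.0]
tool_rot: [[0.99, 0.139, 0.002], [0.139, -0.99, 0.002], [0.003, -0.001, -1.0]]
wrist_force: [8.1, -0.0, -6.9]
grip_width: 40.0
grasp_force: 30.0
```

```bash
cat > chk.py <<'E'
from h import *
from station import monitor,get_image
F=[]
for k in range(14):
    w=get_image('wrist');s=monitor.observe();F.append(s['wrist_force'])
print(s['time'],np.mean(F,0),np.mean(F[:7],0),np.mean(F[7:],0),s['ee_pos'],s['tool_rot'],s['grip_width'],s['grasp_force'])
E
python3 chk.py
```

```text
15.0667 [ 8.66627674  0.74275168 -6.57464451] [ 8.99178901  1.07243994 -6.64104592] [ 8.34076446  0.41306342 -6.50824309] [480.18862166 175.75268358 148.92978882] [[ 0.99024187  0.13933989  0.00232884]
 [ 0.13933579 -0.99024348  0.00183954]
 [ 0.00256244 -0.0014971  -0.9999956 ]] 39.77864990152124 29.979943335056305
```

>>> drive_tool(
  motion=[
    {"jaw":20,"linear":[-0.9,-0.13,-0.2],"turn":[-0.05,0.07,0]},
    {"jaw":20,"linear":[-0.9,-0.13,-0.2],"turn":[-0.05,0.07,0]},
    {"jaw":20,"linear":[0,0,0],"turn":[0,0,0]},
    {"jaw":20,"linear":[0,0,0],"turn":[0,0,0]},
    {"jaw":20,"linear":[0,0,0],"turn":[0,0,0]},
  ],
)

```text
time: 15.48
ee_pos: [479.1, 175.6, 148.9]
tool_rot: [[0.99, 0.139, 0.001], [0.139, -0.99, 0.0], [0.001, -0.0, -1.0]]
wrist_force: [9.8, 0.7, -5.5]
grip_width: 39.7
grasp_force: 30.0
```

```bash
python3 chk.py
```

```text
16.1833 [ 9.68683912  0.66151609 -5.57060573] [ 9.78257526  0.51531938 -5.48667597] [ 9.59110298  0.80771281 -5.65453549] [479.05332736 175.60632033 148.89767117] [[ 9.90251123e-01  1.39287420e-01  1.31459568e-03]
 [ 1.39286922e-01 -9.90251957e-01  4.63500463e-04]
 [ 1.36634072e-03 -2.75875869e-04 -9.99999029e-01]] 39.687059960064374 29.979713559150696
```

The push is steady at about 9.7 N, with the bar upright and firmly gripped.

```bash
python3 -c "
from station import hand_in;print(hand_in())"
```

```text
the job is handed in; nothing more can be done
None
```

I handed the job in with the aluminium profile held upright and off the table against the smaller jig's stop plate, pressed at a steady 9.7 N or so. It is centred to about 0.5 mm by the wrist camera, and the slot should be level with the hole to within about 1 mm, judged from the arm's height.

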